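# Slide the breakfast board into the rack slot and tip it upright

### The job

The wooden breakfast board is lying on the sloping rails of the black board rack. Push it down the rails until its lower edge drops into the slot while the board is still leaning on the rails, then tip it up until it stands fully down in the slot and rests back against the rack's two uprights, and let go. Leave the other things on the shelf where they are.

Things in the scene. Friction and masses are not known exactly. Their poses are not given: they have to be found in the camera images.
- rack: Black plastic board rack, fixed. Origin on the shelf surface under the slot's centre line; z up, y along the slot, +x the way the board is pushed: away from the robot, within 22 degrees. Base plate 10 mm thick, x -155 to +30, 150 wide. Two rails slope down in +x to the slot; behind the slot (+x) stand two uprights. Coordinates in the other entries are in mm in this frame.
- slot (a point): Middle of the slot floor (z = 10). Axes as rack. The slot is 150 long in y and 18 wide at its floor (x -9 to +9). Its front wall or lip is 10 thick, x -19 to -9, top at z = 28. Its back is a bar over the whole width, to 35 above the floor, leaning 8 degrees away to +x from x = +9 at the floor.
- uprights (a point): Midway between the tops of the front faces of the two flat uprights (24 wide, 6 thick, at y = +-50): x = 28, z = 144. Their front faces are in one plane with the slot's back, leaning 8 degrees away to +x.
- rails (a point): Midway between the upper ends of the two rails, level with their top faces (x = -136, z = 87). The rails (12 wide, 8 thick, at y = +-50, 140 long) slope 25 degrees down in +x to the lip's edge at x = -9, z = 28; one leg under each upper end. Between them is an open gap 88 wide, no cross bar above the base plate: fingers can go behind and under the board's upper edge.
- board: Pale wooden board 150 (x) x 140 (y) x 10 mm (z), 0.11 to 0.22 kg. Origin: centre of its underside. x points down the rails to its lower edge, z out of its upper face. It starts lying on the rails, held by friction, square to the slot, lower edge 45 mm up the slope from the lip. A few newtons slide or tip it. Standing in the slot, its x points down and its z to the uprights.
- board_low (a point): Middle of the board's lower end face (75 mm from the centre along board x, at mid thickness).
- board_high (a point): Middle of the board's upper end face (75 mm from the centre along board -x, at mid thickness); the end to push, then to lift.
- mortar: Grey stone mortar, 110 mm wide, 78 high, its pestle to 100; origin under its centre. A bystander, beside the rack.
- bowl: Turned olive-wood bowl, 116 mm wide, 55 high; origin under its centre. A bystander, beside the rack.
- canister: Stainless canister with twist cap, 94 mm wide, 122 high; origin under its centre. A bystander, beside the rack.
- mug: White mug, 82 mm wide, 92 high; origin under its centre. A bystander, beside the rack.
There are look-alikes about, which are no part of the job. Leave any pink or turquoise look-alike of the rack alone.

How it is judged:
By the outcome, as a careful person would: the job done as asked, in the order asked, and still so for the second after the job is handed in, with the robot touching nothing.
It also fails if it takes over 40 s, if anything falls off the work surface, if the arm or the gripper's body presses on something with over 40 N, if the wrist force passes 120 N, or if a joint passes its speed limit or range.

### The arm

A 7-joint arm with a two-finger parallel gripper is mounted at the origin on the work surface. World frame = base frame: x ahead of the robot, y to its left, z up, the work surface at z = 0. Lengths are in mm, angles in rad, forces in N, time in s.
With the tool pointing down it reaches from about 400 to 875 mm from the base axis. Payload 4.4 kg.
Tool frame: the origin (TCP) lies at the very end of the fingers, on their centre line; the grasp point (between the pads) lies 19 mm behind it (ctrl.grip_point_offset is the distance from the TCP to the grasp point, in mm); z points along the fingers, y is the line along which they close (so a half turn about z gives the same grasp; the last joint's range is limited). The gripper opens to 85 mm and grips with 20 to 120 N. Pads are 22 mm wide; open, the fingers measure 114 mm over their backs; the gripper's body (76 mm by 85 mm) begins 54 mm behind the grasp point. The pads swing forward as they close: fully open they stand 13 mm farther back than shut.
Start: joints at [1.137, 0.628, 0.038, 1.517, -0.027, 0.996, -0.02], TCP at [233.744, -606.532, 231.313] pointing down, gripper open.
Joint ranges: [-3.06, 3.06], [-0.37, 2.12], [-1.25, 1.32], [0.18, 2.47], [-1.1, 4.24], [0.23, 1.98], [-2.94, 2.94]. Speed limits (rad/s): [2.57, 2.57, 3.14, 3.14, 3.14, 3.14, 3.14].

### API

Orientations are given as [roll, pitch, yaw] about the fixed x, y, z axes, in that order (R = Rz(yaw) Ry(pitch) Rx(roll)).
In Python, from cell import ctrl gives the robot as it stands.
- The arm moves only by the tool jog_arm, never from a script. Its argument "increments" is one flat list of numbers, 7 for each row, row after row: the finger opening in cm, from 0 to 8.54, then the shift along the tool's x, y, z in cm, then the turn, a rotation vector about the tool's x, y, z in degrees. In form: [fingers, x, y, z, rx, ry, rz, fingers, x, y, z, rx, ry, rz, ...]. A call has 1 to 20 rows; each row is the pose to reach, as a shift and turn from the pose commanded when the call began, along the tool's axes at that moment; what a row does not reach only later rows make up. A row lasts 1/10 s, in which the tool goes at most 50 mm and 8.59 degrees, less where a joint would pass 70% of its speed; a pose out of reach is approached as far as the arm can. A call with a gripper value outside its range is refused whole. The fingers move at their own pace and stop on an object; the grip force is fixed at half the most. Time passes only in rows, so rows that repeat a pose let the fingers close. It gives the time, the measured TCP pose, the force, the opening and the grip force at its end, in the units of the state.
- ctrl.read_state(): the state, without advancing time (a new reading comes with each control period).
- ctrl.get_image(name): name is "scene" or "top" or "wrist"; returns the picture (384x512x3 uint8, red, green, blue); there is no depth.
- ctrl.camera_params(name): a dict with "fx", "fy", "cx", "cy" (pixels), "extrinsics" (4x4, takes a point from world to camera coordinates). Camera axes: x right, y down, z forward; pixel columns grow to the right and rows downward; lengths in mm; the calibration is good to about 2 mm. A picture is of the moment at which its call begins: read the wrist's pose just before it. camera_params takes no time and is no camera call; for the wrist camera it gives the pose at the moment of the call.
- ctrl.finish_job(): hands the job in; it is judged then, once.
The state is a dict: "clock": time; "qpos": joint angles; "qd": joint speeds; "tau": joint torques, N m; "eef_pos": TCP position; "tool_rot": TCP orientation; "force": force on the tool from outside, world axes, zero at the start; "torque": the same for the moment, N m; "width": finger opening in mm; "gripper_force": force on a finger pad.
Only numpy, scipy, OpenCV 4.12 (cv2) and the standard library are available. Lean on these libraries where they do the work, as an engineer would, in place of code of your own. Each camera call takes 0.05 s, during which the arm holds its last target. There are 200 camera calls.

## Working session

There is one attempt and no reset: what is moved stays moved. The work goes in short steps, Python scripts to look and compute and a tool call to move; the robot and the scene stay as the last step left them, time stands still between calls to the robot, and variables do not carry over. Pictures are saved under pics/ and viewed, at most 10 in all, crops included, and the job is handed in when it is done.

Besides the shell and the picture viewer there is one more tool, called after "Call:" as name(argument=value, ...) on one line, values as JSON. jog_arm: Moves the arm, as the interface text tells. Its arguments: {"type":"object","properties":{"increments":{"type":"array","items":{"type":"number"}}},"required":["increments"]}

```bash
mkdir -p pics; cat > h.py <<'E'
import numpy as np,cv2
from cell import ctrl
def cam(n):
    p=ctrl.camera_params(n);K=np.array([[p['fx'],0,p['cx']],[0,p['fy'],p['cy']],[0,0,1]]);return K,np.array(p['extrinsics'])
def proj(n,P):
    K,E=cam(n);q=(E[:3,:3]@np.array(P,float).reshape(-1,3).T+E[:3,3:4]);q=K@q;return (q[:2]/q[2]).T
def ray(n,uv):
    K,E=cam(n);R=E[:3,:3];d=R.T@np.linalg.inv(K)@np.array([uv[0],uv[1],1.]);return -R.T@E[:3,3],d/np.linalg.norm(d)
def onz(n,uv,z):
    c,d=ray(n,uv);return c+d*(z-c[2])/d[2]
def tri(obs):
    A=np.zeros((3,3));b=np.zeros(3)
    for n,uv in obs:
        c,d=ray(n,uv);M=np.eye(3)-np.outer(d,d);A+=M;b+=M@c
    X=np.linalg.solve(A,b);return X,[np.linalg.norm(np.cross(X-ray(n,u)[0],ray(n,u)[1])) for n,u in obs]
E
python3 - <<'E'
from h import *
a=ctrl.get_image('scene');b=ctrl.get_image('top')
cv2.imwrite('pics/s.png',a[:,:,::-1]);cv2.imwrite('pics/t.png',b[:,:,::-1])
for n in('scene','top'):
    K,E=cam(n);print(n,K[0,0],(-E[:3,:3].T@E[:3,3]).round(),E[2,:3].round(2))
print(ctrl.grip_point_offset,ctrl.read_state())
E
```

```text
scene 361.3271201014798 [1216.  179.  704.] [-0.76 -0.15 -0.63]
top 391.20401355704615 [ 342.   70. 1273.] [ 0.13 -0.   -0.99]
18.700000000000003 {'clock': 0.1, 'qpos': array([ 1.13721291,  0.62923241,  0.03840732,  1.51824502, -0.02700926,
        0.99626988, -0.01999262]), 'qd': array([-0.00065545, -0.00146793, -0.00139578, -0.00290809, -0.00144732,
        0.0005076 , -0.00124026]), 'tau': array([ 3.62332168e-03, -5.64535511e+01,  1.23091813e+00, -1.93972099e+01,
        1.13735773e-02,  5.44714741e-03, -3.96245809e-06]), 'eef_pos': array([ 233.56612902, -606.01250218,  230.50143822]), 'tool_rot': array([-3.13995431e+00, -1.52733436e-05,  3.67816551e-01]), 'force': array([-0.57648592,  0.16955613, -0.95025414]), 'torque': array([-0.01851291,  0.00942358, -0.04361106]), 'gripper_force': 0.0, 'width': 85.60159236855405}
```

View pics/s.png

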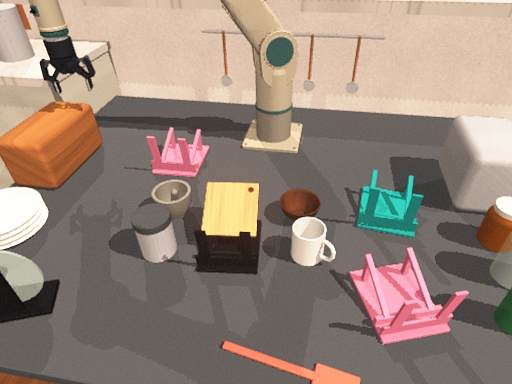

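View pics/t.png

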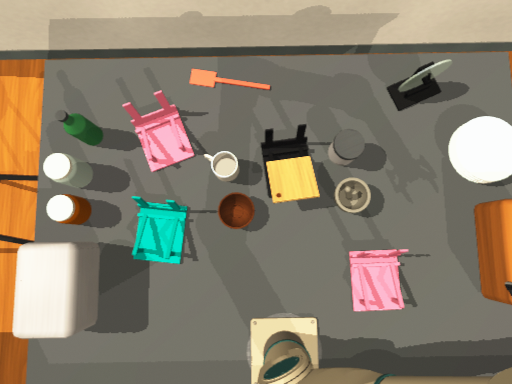

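Scene view: the black rack with the pale board is at about (230,225), and at about (291,170) in the top view. Things that could be mistaken for it, top-view pixels:
- pink racks at (165,135) and (376,280)
- turquoise rack at (160,232)
- black plate stand with a plate at (415,90)

I choose the black rack with the board on its rails. Next I measure it and check it in one crop.

```bash
cat >> h.py <<'E'
def boardmask(im,box):
    h=cv2.cvtColor(im,cv2.COLOR_RGB2HSV);m=cv2.inRange(h,(14,60,140),(32,255,255));k=np.zeros_like(m);x0,y0,x1,y1=box;k[y0:y1,x0:x1]=m[y0:y1,x0:x1]
    return cv2.morphologyEx(k,cv2.MORPH_CLOSE,np.ones((7,7)))
def quad(m):
    c=max(cv2.findContours(m,0,2)[0],key=cv2.contourArea);h=cv2.convexHull(c)
    return cv2.approxPolyN(h,4,ensure_convex=True).reshape(-1,2).astype(float)
E
python3 - <<'E'
from h import *
Q={}
out=[]
for n,f,box in(('scene','s',(195,175,270,245)),('top','t',(255,145,330,210))):
    im=cv2.imread(f'pics/{f}.png')[:,:,::-1].copy();m=boardmask(im,box);q=quad(m);Q[n]=q
    print(n,q.tolist(),(m>0).sum())
    x0,y0,x1,y1=box;x0-=15;y0-=25;x1+=15;y1+=35
    v=cv2.resize(im[y0:y1,x0:x1,::-1],None,fx=4,fy=4,interpolation=2)
    for p in q: cv2.circle(v,(int((p[0]-x0)*4),int((p[1]-y0)*4)),4,(255,0,0),1)
    out.append(cv2.resize(v,(390,500)))
cv2.imwrite('pics/c1.png',np.hstack(out))
for p in Q['scene']:
    best=min(((tri([('scene',p),('top',r)]),r) for r in Q['top']),key=lambda a:sum(a[0][1]))
    print(p,best[1],best[0][0].round(1),np.round(best[0][1],1))
E
```

```text
scene [[259.0, 182.0], [256.0, 236.0], [200.0, 234.0], [206.0, 181.0]] 2857
top [[320.0, 196.0], [272.0, 204.0], [265.0, 161.0], [310.0, 155.0]] 1970
[259. 182.] [272. 204.] [448.3  29.7 117.2] [0.2 0.2]
[256. 236.] [265. 161.] [590.9  46.9  56. ] [0.4 0.4]
[200. 234.] [320. 196.] [ 490.3 -144.6  -68.5] [1.4 1.4]
[206. 181.] [320. 196.] [ 469.2 -113.   119. ] [0.4 0.4]
```

View pics/c1.png

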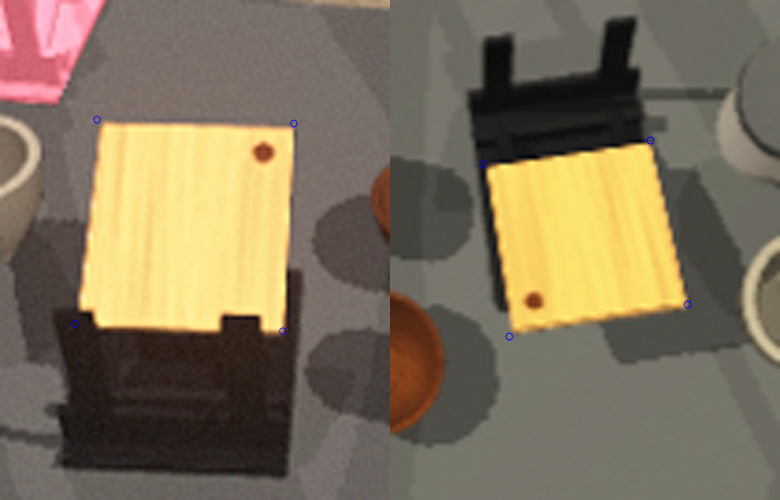

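The crop confirms it: pale board on the black rack, with the upper-edge corners at scene (206,181) and (259,182). They triangulate to (469,-113,119) and (448,30,117), so yaw is about 8° and the rack origin is about (641,-16). I'll move above and behind the board's upper edge, with the fingers closed to 30 mm.

Call:
jog_arm(increments=[3,38.6,-45.2,0,0,0,13,3,38.6,-45.2,0,0,0,13,3,38.6,-45.2,0,0,0,13,3,38.6,-45.2,0,0,0,13,3,38.6,-45.2,0,0,0,13,3,38.6,-45.2,0,0,0,13,3,38.6,-45.2,0,0,0,13,3,38.6,-45.2,0,0,0,13,3,38.6,-45.2,0,0,0,13,3,38.6,-45.2,0,0,0,13,3,38.6,-45.2,0,0,0,13,3,38.6,-45.2,0,0,0,13,3,38.6,-45.2,0,0,0,13,3,38.6,-45.2,0,0,0,13,3,38.6,-45.2,0,0,0,13,3,38.6,-45.2,0,0,0,13,3,38.6,-45.2,0,0,0,13,3,38.6,-45.2,0,0,0,13])

```text
clock: 1.9
eef_pos: [431.2, -46.9, 231.4]
tool_rot: [3.141, -0.0, 0.139]
force: [-0.6, 0.4, 0.5]
width: 30.0
gripper_force: 0.0
```

```bash
python3 - <<'E'
from h import *
s=ctrl.read_state();print(s['eef_pos'].round(1),s['tool_rot'].round(3),s['qpos'].round(2),s['width'])
K,E=cam('wrist');print(K[0,0],(-E[:3,:3].T@E[:3,3]).round(),E[2,:3].round(2))
np.save('E1.npy',E);np.save('K.npy',K)
cv2.imwrite('pics/w1.png',ctrl.get_image('wrist')[:,:,::-1])
E
```

```text
[431.2 -46.9 231.4] [ 3.141 -0.     0.139] [ 0.03  0.32  0.02  2.09 -0.01  0.73 -1.38] 30.042593243678688
281.91465902572446 [515. -37. 373.] [-0.32 -0.05 -0.95]
```

View pics/w1.png

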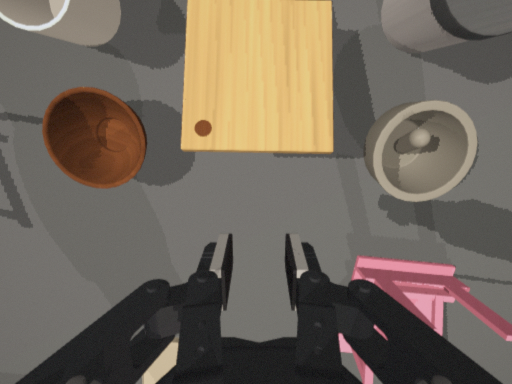

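Wrist view: the board's edges are square to the image, so yaw is right. Its upper edge runs from (182,150) to (333,152), centred with the fingers. I'll compute the offsets.

```bash
python3 - <<'E'
from h import *
im=cv2.imread('pics/w1.png')[:,:,::-1].copy();m=boardmask(im,(150,0,370,190));q=quad(m);print(q.tolist())
b=q[np.argsort(-q[:,1])][:2]
P=[onz('wrist',p,110.4) for p in b];print(np.round(P,1))
# second view: top camera corners triangulated with wrist
for p,t in zip(sorted(b.tolist()),[(272,203.5),(319.5,196.5)]): print(tri([('wrist',p),('top',t)]))
M=(P[0]+P[1])/2;s=ctrl.read_state();y=s['tool_rot'][2];d=M-s['eef_pos'];e=P[0]-P[1];print('yaw',np.arctan2(e[0],-e[1]) ,np.arctan2(-e[0],e[1]),y)
print('tool dx,dy',d[0]*np.cos(y)+d[1]*np.sin(y),d[0]*np.sin(y)-d[1]*np.cos(y))
E
```

```text
[[331.0, 0.0], [333.0, 152.0], [180.0, 152.0], [187.0, 0.0]]
[[ 472.2 -113.5  110.4]
 [ 452.1   29.1  110.4]]
(array([451.01077824,  29.524805  , 107.1362    ]), [np.float64(0.45411145002401543), np.float64(0.45411145002396636)])
(array([ 470.24187832, -115.53703507,  100.579361  ]), [np.float64(0.8615778844696108), np.float64(0.8615778844696506)])
yaw 0.14022958151441636 -3.001363072075377 0.13935958641590585
tool dx,dy 31.17814445793918 -0.12772698201861843
```

Call:
jog_arm(increments=[3,0,0,4,0,0,0,3,0,0,8,0,0,0,3,0,0,12,0,0,0,3,0,0,15,0,0,0,3,0,0,15,0,0,0,3,0.8,0,15,0,0,0,3,1.4,0,15,0,0,0,3,1.8,0,15,0,0,0,3,2.2,0,15.1,0,0,0,3,2.6,0,15.3,0,0,0,3,3.0,0,15.5,0,0,0,3,3.4,0,15.7,0,0,0,3,3.8,0,15.9,0,0,0,3,4.2,0,16.1,0,0,0,3,4.2,0,16.1,0,0,0])

```text
clock: 3.45
eef_pos: [473.6, -39.9, 70.0]
tool_rot: [-3.142, -0.0, 0.141]
force: [-0.1, 0.7, -0.3]
width: 29.9
gripper_force: 0.0
```

```bash
python3 - <<'E'
from h import *
s=ctrl.read_state();print(s['eef_pos'].round(1),s['force'].round(1),s['qpos'].round(2))
w=ctrl.get_image('wrist');a=ctrl.get_image('scene')
cv2.imwrite('pics/p1.png',np.hstack([cv2.resize(w,(400,300)),cv2.resize(a[150:285,165:345],(400,300))])[:,:,::-1])
E
```

```text
[473.6 -39.9  70. ] [-0.1  0.7 -0.3] [ 0.02  0.66  0.01  2.13 -0.02  0.35 -1.39]
```

View pics/p1.png

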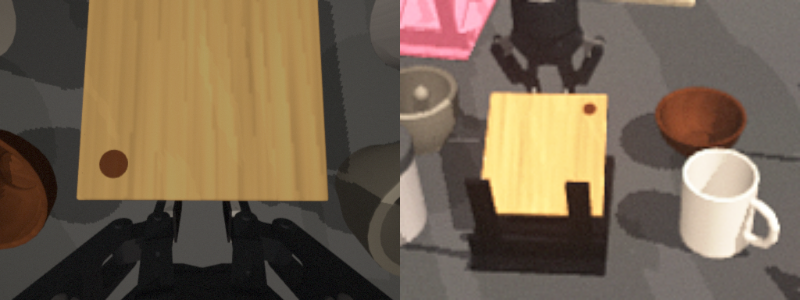

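Wrist view: the fingers are at the upper edge (left panel y≈200), and the board has slid squarely down by about 20 mm. Continuing down the slope.

Call:
jog_arm(increments=[3,0.4,0,0.2,0,0,0,3,0.8,0,0.4,0,0,0,3,1.2,0,0.6,0,0,0,3,1.6,0,0.75,0,0,0,3,2.0,0,0.9,0,0,0,3,2.4,0,1.1,0,0,0,3,2.8,0,1.3,0,0,0,3,3.0,0,1.4,0,0,0,3,3.2,0,1.5,0,0,0])

```text
clock: 4.45
eef_pos: [504.8, -35.5, 55.2]
tool_rot: [-3.142, 0.0, 0.141]
force: [-0.2, 0.1, -0.4]
width: 30.3
gripper_force: 0.0
```

```bash
python3 - <<'E'
from h import *
s=ctrl.read_state();print(s['eef_pos'].round(1),s['force'].round(1),s['qpos'].round(2))
w=ctrl.get_image('wrist');a=ctrl.get_image('scene')
m=boardmask(w,(60,0,450,300));q=quad(m);b=q[np.argsort(-q[:,1])][:2];print(b)
P=[onz('wrist',p,84) for p in b];print(np.round(P,1))
M=(P[0]+P[1])/2-s['eef_pos'];y=.14;print(M[0]*np.cos(y)+M[1]*np.sin(y),M[0]*np.sin(y)-M[1]*np.cos(y))
m=boardmask(a,(190,170,275,270));print(quad(m))
cv2.imwrite('pics/p2.png',np.hstack([cv2.resize(w,(400,300)),cv2.resize(a[150:285,165:345],(400,300))])[:,:,::-1])
E
```

```text
[504.8 -35.5  55.2] [-0.2  0.1 -0.4] [ 0.01  0.71  0.01  2.05 -0.02  0.38 -1.4 ]
[[ 98. 262.]
 [421. 260.]]
[[ 504.7   37.8   84. ]
 [ 526.8 -109.9   84. ]]
10.78421479536465 2.0529893573011813
[[257. 203.]
 [256. 257.]
 [210. 255.]
 [193. 203.]]
```

View pics/p2.png

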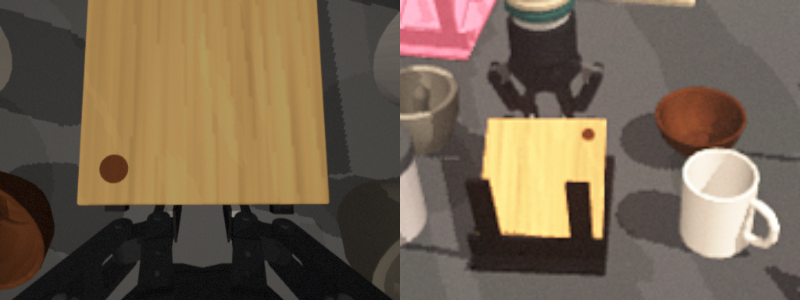

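The board is past the lip. In the scene panel its lower edge (y≈238) has reached the back bar, and it is still lying on the rails. I'll push a few mm more to seat it.

Call:
jog_arm(increments=[3,0.2,0,0.1,0,0,0,3,0.4,0,0.2,0,0,0,3,0.5,0,0.2,0,0,0])

```text
clock: 4.85
eef_pos: [506.5, -34.8, 52.9]
tool_rot: [-3.14, 0.006, 0.141]
force: [-7.0, 0.5, 4.6]
width: 30.0
gripper_force: 3.5
```

The 7 N reaction shows the board is against the slot's back bar. Now I start tipping, raising the fingers along the arc of the upper edge.

Call:
jog_arm(increments=[3,0.1,0,-0.5,0,0,0,3,0.3,0,-1.0,0,0,0,3,0.6,0,-1.5,0,0,0,3,0.9,0,-2.0,0,0,0,3,1.2,0,-2.5,0,0,0,3,1.6,0,-3.0,0,0,0,3,2.0,0,-3.4,0,0,0])

```text
clock: 5.55
eef_pos: [530.6, -32.2, 88.1]
tool_rot: [3.141, -0.002, 0.141]
force: [-2.9, -0.1, 1.5]
width: 30.2
gripper_force: 1.2
```

```bash
python3 - <<'E'
from h import *
s=ctrl.read_state();print(s['eef_pos'].round(1),s['force'].round(1),s['qpos'].round(2))
w=ctrl.get_image('wrist');a=ctrl.get_image('scene')
cv2.imwrite('pics/p3.png',np.hstack([cv2.resize(w,(400,300)),cv2.resize(a[150:285,165:345],(400,300))])[:,:,::-1])
E
```

```text
[530.6 -32.2  88.1] [-2.9 -0.1  1.5] [-0.    0.67  0.02  1.97 -0.02  0.5  -1.4 ]
```

View pics/p3.png

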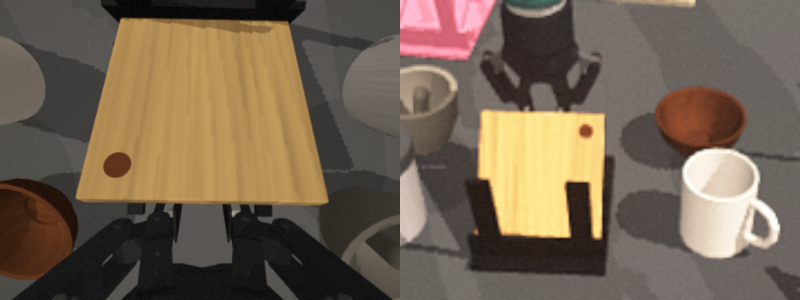

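The left panel shows the board tilting up about its lower edge in the slot, with the upper edge square to the fingers. Continuing along the arc.

Call:
jog_arm(increments=[3,0.5,0,-0.5,0,0,0,3,1.0,0,-1.0,0,0,0,3,1.5,0,-1.4,0,0,0,3,2.0,0,-1.75,0,0,0,3,2.5,0,-2.1,0,0,0,3,3.0,0,-2.4,0,0,0,3,3.5,0,-2.7,0,0,0,3,4.0,0,-2.95,0,0,0,3,4.5,0,-3.2,0,0,0,3,5.0,0,-3.4,0,0,0,3,5.5,0,-3.6,0,0,0,3,6.0,0,-3.75,0,0,0,3,6.5,0,-3.9,0,0,0,3,7.0,0,-4.0,0,0,0])

```text
clock: 7.05
eef_pos: [599.2, -22.1, 127.5]
tool_rot: [-3.142, -0.0, 0.141]
force: [-1.0, 0.6, 0.2]
width: 29.8
gripper_force: 0.1
```

```bash
python3 - <<'E'
from h import *
s=ctrl.read_state();print(s['eef_pos'].round(1),s['force'].round(1),s['qpos'].round(2))
w=ctrl.get_image('wrist');a=ctrl.get_image('scene')
cv2.imwrite('pics/p4.png',np.hstack([cv2.resize(w,(400,300)),cv2.resize(a[150:285,165:345],(400,300))])[:,:,::-1])
E
```

```text
[599.2 -22.1 127.5] [-1.   0.6  0.2] [-0.02  0.68  0.02  1.76 -0.02  0.7  -1.42]
```

View pics/p4.png

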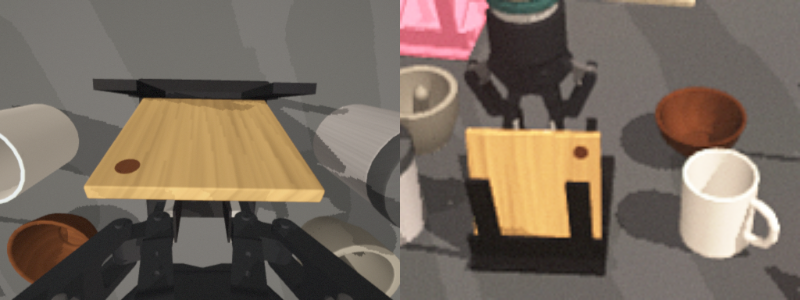

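The board is now at about 75–80° and square. I'll bring it slowly onto the uprights.

Call:
jog_arm(increments=[3,0.4,0,0,0,0,0,3,0.8,0,-0.1,0,0,0,3,1.2,0,-0.1,0,0,0,3,1.6,0,-0.1,0,0,0,3,2.0,0,-0.1,0,0,0,3,2.4,0,-0.1,0,0,0,3,2.8,0,-0.1,0,0,0,3,3.2,0,-0.1,0,0,0,3,3.6,0,-0.1,0,0,0,3,3.9,0,-0.1,0,0,0,3,4.2,0,-0.1,0,0,0])

```text
clock: 8.25
eef_pos: [640.6, -16.3, 128.3]
tool_rot: [-3.142, 0.0, 0.141]
force: [-0.7, 0.1, -0.2]
width: 30.1
gripper_force: 0.0
```

Call:
jog_arm(increments=[3,0.2,0,0,0,0,0,3,0.4,0,0,0,0,0,3,0.6,0,0,0,0,0])

```text
clock: 8.55
eef_pos: [646.3, -15.5, 128.3]
tool_rot: [-3.142, 0.0, 0.141]
force: [1.0, 0.2, -0.3]
width: 30.0
gripper_force: 0.0
```

```bash
python3 - <<'E'
from h import *
s=ctrl.read_state();print(s['eef_pos'].round(1),s['force'].round(1),s['qpos'].round(2))
w=ctrl.get_image('wrist');a=ctrl.get_image('scene')
cv2.imwrite('pics/p5.png',np.hstack([cv2.resize(w,(400,300)),cv2.resize(a[150:285,165:345],(400,300))])[:,:,::-1])
E
```

```text
[646.3 -15.5 128.3] [ 1.   0.2 -0.3] [-0.04  0.74  0.03  1.62 -0.03  0.78 -1.43]
```

View pics/p5.png

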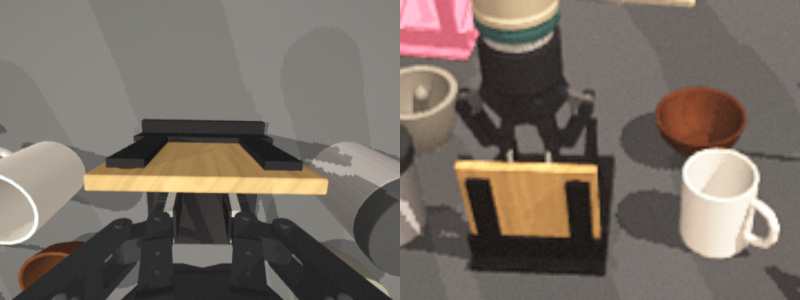

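The board stands in the slot and leans on the uprights, with no force left on the fingers. I'll back the fingers off and up, then check its height.

Call:
jog_arm(increments=[3,-1,0,0,0,0,0,3,-3,0,0,0,0,0,3,-5,0,0,0,0,0,3,-6,0,-2,0,0,0,3,-7,0,-5,0,0,0,3,-9,0,-9,0,0,0,3,-11,0,-12,0,0,0,3,-12,0,-12,0,0,0,3,-12,0,-12,0,0,0])

```text
clock: 9.55
eef_pos: [525.7, -32.8, 248.9]
tool_rot: [3.141, -0.0, 0.14]
force: [0.4, 0.7, -0.4]
width: 29.7
gripper_force: 0.0
```

```bash
python3 - <<'E'
from h import *
s=ctrl.read_state();print(s['eef_pos'].round(1),s['force'].round(1),s['clock'])
w=ctrl.get_image('wrist');a=ctrl.get_image('scene');t=ctrl.get_image('top')
for n,i in(('w',w),('s',a),('t',t)):cv2.imwrite(f'pics/f{n}.png',i[:,:,::-1])
v=[cv2.resize(w,(400,300)),cv2.resize(a[170:290,180:280],(360,300*1))]
cv2.imwrite('pics/p6.png',np.hstack(v)[:,:,::-1])
# expected top edge (front/back) and lip, projected
o=np.array([641.,-16.5,0]);y=.14;R=np.array([[np.cos(y),-np.sin(y),0],[np.sin(y),np.cos(y),0],[0,0,1]])
X=np.array([[19.9,70,160],[19.9,-70,160],[29.8,70,158.5],[29.8,-70,158.5],[31-3,62,144],[28,-62,144]])@R.T+o
for n in('wrist','scene','top'):print(n,proj(n,X).round(1).tolist())
m=boardmask(a,(180,170,290,265));print('scene quad',quad(m).tolist())
m=boardmask(w,(100,0,420,250));print('wrist quad',quad(m).tolist())
E
```

```text
[525.7 -32.8 248.9] [ 0.4  0.7 -0.4] 9.55
wrist [[158.0, 16.4], [356.0, 16.9], [157.1, 0.8], [356.9, 1.2], [174.6, 9.4], [339.6, 9.8]]
scene [[253.6, 222.3], [190.4, 221.3], [253.4, 226.0], [189.6, 224.9], [250.0, 230.1], [194.2, 229.1]]
top [[262.0, 133.8], [309.1, 126.5], [261.5, 130.7], [308.5, 123.4], [264.2, 132.2], [305.3, 125.8]]
scene quad [[254.0, 223.0], [254.0, 257.0], [197.0, 254.0], [188.0, 221.0]]
wrist quad [[367.0, 0.0], [317.0, 62.0], [202.0, 60.0], [159.0, 0.0]]
```

View pics/p6.png

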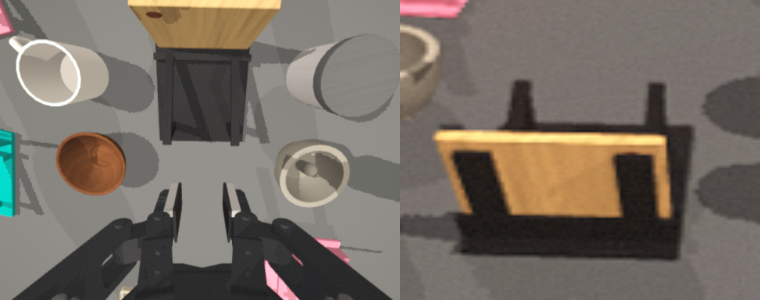

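The final view shows the board upright in the slot and flat against both uprights. Its top corners are within about 2 px of the positions predicted for fully seated: scene (188,221) and (254,223), predicted (190,221) and (254,222). The bystanders haven't moved.

```bash
python3 -c "
from cell import ctrl
print(ctrl.finish_job())"
```

```text
the job is handed in; nothing more can be done
None
```

The job is handed in at about 10 s: the board was pushed into the slot while still on the rails, tipped up against both uprights and released, and by the last pictures it is fully down, with the bystanders beside the rack left in place.

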